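Pack the service tray and raise its carry handle

TASK

Pack the service tray: lay the brush, the spatula and the L-shaped bracket flat on the bottom of the compartments shaped for them (brush head in the wide end of its compartment; the spatula either way round), setting each down gently rather than dropping it. Then, with all three packed, swing the tray's carry handle up and over until it is fully home against its end stop, and let go. Leave the solder spool, the carton and the tin lid where they are.

Things in the scene. Friction and masses are not known exactly. Their poses are not given: they have to be found in the camera images.
- tray: Dark tray fixed to the bench, 180 (x) x 260 (y) x 30 mm high, outer walls 5 mm. Origin: centre of underside; x across the tray away from the folded handle, y along it, z up. Floor 6 mm up, black in the shape of each compartment, light elsewhere; grey blocks 12 mm high bound the three, with gaps for fingers beside the middles. Brush and bracket lie along y, the spatula along x at the +y end.
- brush_pocket (a point): Point on the floor of the brush compartment where the brush's origin belongs. The compartment lies along tray y, 164 mm long; its -y end is 26 mm wide, its +y end (for the head) 42 mm wide. Axes as the tray's.
- brush_pocket_head (a point): Point on the floor of the brush compartment's wide end, 75 mm to tray +y of brush_pocket, where the brush tip belongs.
- spatula_pocket (a point): Centre of the floor of the straight spatula compartment, 170 mm long along tray x and 32 mm wide, where the spatula's origin belongs. Axes as the tray's.
- bracket_pocket (a point): Point on the floor of the L-shaped bracket compartment where the bracket's origin belongs: middle of its long arm, which lies along tray y, 124 mm long, 32 mm wide. Its short arm leaves the -y end towards tray +x (bracket's own x along tray -y and own y along tray +x).
- bracket_pocket_toe (a point): Point on the compartment floor where the bracket's short-leg tip (bracket_toe) belongs.
- handle (a joint): Angle (rad) of the U-shaped carry handle about a hinge line along tray y: 0 folded level outside the tray's -x side, 1.57 upright, 1.85 at the end stop just past upright (the bar is then 39 mm to tray +x of the hinge line). Stiff: it stays where it is left; about 3 N at the bar moves it.
- handle_grip (a point): Middle of the handle's bar, on its axis: a round black rubber sleeve 18 mm in diameter, 110 mm long along tray y, 140 mm from the hinge line. When folded it lies 36 mm above the bench and 50 mm out from the tray's wall.
- handle_hinge (a point): Centre of the handle's hinge line, above the tray's origin, 36 mm above the bench. The handle's two side arms run outside the tray's ends, 139 mm either side of it.
- brush: Black brush lying flat, 150 mm long along its x: handle 16 mm wide and 16 mm high from x = -75 to +30 mm; head 32 mm wide, 16 mm high from +30 to +55 mm, then grey bristle block 28 mm wide to +75 mm. Origin: underside at mid-length (a good place to grip); x points to the head, z up. Starts on a 4 mm mat.
- brush_tip (a point): End of the brush's bristles, on the underside line, 75 mm along the brush's x from its origin.
- spatula: Flat pry spatula lying flat, 155 mm long along its x: black handle 18 mm wide, 14 mm high from x = -77.5 to +24.5 mm; steel blade 22 mm wide, 3 mm thick, at the bottom, to +77.5 mm. Origin: underside at mid-length (a good place to grip); x points to the blade tip, z up. Starts on the mat.
- bracket: Flat aluminium L-bracket, 8 mm thick, legs 22 mm wide. Long leg along its x from -55 to +55 mm, y from -11 to +11 mm; short leg from its +x end towards +y, x from +33 to +55 mm, out to y = +49 mm. Origin: underside, at the middle of the long leg (a good place to grip, across the leg); z up. Starts on the mat.
- bracket_toe (a point): Middle of the end of the bracket's short leg, on the underside, at x = +44, y = +49 mm of the bracket.
- spool: Bystander: steel-grey solder spool standing upright, 56 mm in diameter, 42 mm high; origin: centre of the underside.
- carton: Bystander: small open cardboard box 70 x 100 x 35 mm; origin: centre of the underside.
- tin_lid: Bystander: round aluminium lid 60 mm in diameter, 12 mm high; origin: centre of the underside.
Not all that is in view belongs to the job. What is shaped like the bracket but brown or green is not meant.

How it is judged:
By the outcome, as a careful person would: the job done as asked, in the order asked, and still so for the second after the job is handed in, with the robot touching nothing.
It also fails if it takes over 72 s, if anything falls off the work surface, if the arm or the gripper's body presses on something with over 40 N, if the wrist force passes 120 N, or if a joint passes its speed limit or range.

ROBOT

A 6-joint arm with a two-finger parallel gripper is mounted at the origin on the work surface. World frame = base frame: x ahead of the robot, y to its left, z up, the work surface at z = 0. Lengths are in m, angles in rad, forces in N, time in s.
With the tool pointing down it reaches from about 0.275 to 0.85 m from the base axis. Payload 5.2 kg.
Tool frame: the origin (TCP) lies at the very end of the fingers, on their centre line; the grasp point (between the pads) lies 19 mm behind it; z points along the fingers, y is the line along which they close (so a half turn about z gives the same grasp; the last joint's range is limited). The gripper opens to 85 mm and grips with 20 to 120 N. Pads are 22 mm wide; open, the fingers measure 114 mm over their backs; the gripper's body (76 mm by 85 mm) begins 54 mm behind the grasp point. The pads swing forward as they close: fully open they stand 13 mm farther back than shut.
Start: joints at [-0.203, 0.259, 1.535, -0, 1.348, -0.203], TCP at [0.55, 0, 0.231] pointing down, gripper open.
Joint ranges: [-3.14, 3.14], [-0.91, 2.08], [0.19, 2.58], [-1.22, 4.36], [0.22, 2.71], [-3.12, 3.12]. Speed limits (rad/s): [2.57, 2.57, 3.14, 3.14, 3.14, 3.14].

INTERFACE

Orientations are given as a rotation vector (axis times angle).
In Python, from workcell import arm, optics, job, spotter gives the robot as it stands. The module is installed in compiled form; this text tells all that it offers.
- The arm moves only by the tool play_rows, never from a script. Its argument "steps" is text: rows parted by semicolons, each of 7 numbers parted by spaces: the shift along the tool's x, y, z in m, then the turn, a rotation vector about the tool's x, y, z in rad, then the opening, from 0 (shut) to 1 (fully open). A call has 1 to 5 rows; each row shifts and turns the commanded pose from where the row before left it, along the tool's axes as they then stand; what a row does not reach is not made up. A row lasts 1/10 s, in which the tool goes at most 50 mm and 8.59 degrees, less where a joint would pass 70% of its speed; a pose out of reach is approached as far as the arm can. A call is refused whole if a number of a shift passes 0.05 or a number of a turn 0.15, either way. A call with a gripper value outside its range is refused whole. The fingers move at their own pace and stop on an object; "squeeze" is the grip in N (left out, the last holds). Time passes only in rows, so rows that do not move let the fingers close. It gives the time, the measured TCP pose, the force, the opening and the grip force at its end, in the units of the state.
- arm.read_state(): the state, without advancing time (a new reading comes with each control period).
- optics.capture(name): name is "scene" or "side" or "wrist"; returns (picture, depth): 400x640x3 uint8, red, green, blue; 400x640 float32, m along the optical axis (not along the pixel's ray), 0 where there is no reading.
- optics.camera_params(name): a dict with "K" (3x3 intrinsics, pixels), "pose" (4x4, takes a point from camera to world coordinates). Camera axes: x right, y up, looking along -z (the intrinsics and any distortion apply to the point x, -y, -z); pixel columns grow to the right and rows downward; lengths in m; the calibration is good to about 2 mm. A picture is of the moment at which its call begins: read the wrist's pose just before it. camera_params takes no time and is no camera call; for the wrist camera it gives the pose at the moment of the call.
- job.close_job(): hands the job in; it is judged then, once.
Trained networks look in the newest picture that a camera, given by its name, has taken for a name from the list of things; names that differ only in an ending like _2 or _b are one class to them, and where a whole thing is asked for, a point or a joint stands for the part that bears it (a point fixed in the world has none). Each returns a list of dicts, best first, with "conf" (0 to 1); they miss things now and then, are a little off and sometimes report something else, mostly with a low value. They report only what shows in the picture. A call takes as long as a camera call. They do not tell look-alikes from the thing itself.
- spotter.boxes_of(camera, name): "box" ([left, top, right, bottom] in pixels, round what is visible of it).
- spotter.silhouettes(camera, name): "region" (400x640 bool, what is visible of it) and "box" ([left, top, right, bottom] in pixels, round what is visible of it).
- spotter.spot_point(camera, name): "point" ([column, row] in pixels: a listed point, or the origin of a listed thing).
The state is a dict: "t": time; "qpos": joint angles; "dq": joint speeds; "joint_torque": joint torques, N m; "position": TCP position; "tcp_rot": TCP orientation; "contact_force": force on the tool from outside, world axes, zero at the start; "ft_torque": the same for the moment, N m; "grip_width": opening from 0.0 (shut) to 1.0 (fully open); "gripper_force": force on a finger pad.
Only numpy, scipy, OpenCV 4.12 (cv2) and the standard library are available. Lean on these libraries where they do the work, as an engineer would, in place of code of your own. Each camera call takes 0.05 s, during which the arm holds its last target. There are 200 camera calls.

## Working session

There is one attempt and no reset: what is moved stays moved. The work goes in short steps, Python scripts to look and compute and a tool call to move; the robot and the scene stay as the last step left them, time stands still between calls to the robot, and variables do not carry over. Pictures are saved under pics/ and viewed, at most 10 in all, crops included, and the job is handed in when it is done.

Besides the shell and the picture viewer there is one more tool, called in YAML: its name, and indented under it one key for each argument. play_rows: Moves the arm, as the interface text tells. Its arguments: {"type":"object","properties":{"steps":{"type":"string"},"squeeze":{"type":"number"}},"required":["steps"]}

```bash
mkdir -p pics; cat > h.py <<'E'
import numpy as np, cv2
from scipy.spatial.transform import Rotation as R
from workcell import arm, optics, job, spotter
def cap(n):
    p=optics.camera_params(n); im,d=optics.capture(n); return im,d,np.array(p['K']),np.array(p['pose'])
def world(uv,d,K,P):
    uv=np.atleast_2d(uv).astype(float); d=np.broadcast_to(d,(len(uv),))
    x=(uv[:,0]-K[0,2])/K[0,0]*d; y=(uv[:,1]-K[1,2])/K[1,1]*d
    return (P[:3,:3]@np.c_[x,-y,-d].T).T+P[:3,3]
def onplane(uv,z,K,P):
    a=world(uv,1.0,K,P); o=P[:3,3]; r=a-o; return o+r*((z-o[2])/r[:,2])[:,None]
def proj(X,K,P):
    X=np.atleast_2d(X); c=(X-P[:3,3])@P[:3,:3]; c=c*[1,-1,-1]
    return np.c_[K[0,0]*c[:,0]/c[:,2]+K[0,2],K[1,1]*c[:,1]/c[:,2]+K[1,2]]
def save(n,im): cv2.imwrite('pics/'+n+'.png',cv2.cvtColor(im,cv2.COLOR_RGB2BGR))
E
python3 - <<'E'
from h import *
np.set_printoptions(precision=4,suppress=True)
s=arm.read_state();print(s)
ims=[]
for c in ['scene','side']:
    im,d,K,P=cap(c); ims.append(im); print(c,K,P)
    np.savez('/tmp/'+c+'.npz',im=im,d=d,K=K,P=P)
    for n in ['brush','spatula','bracket','brush_tip','bracket_toe','brush_pocket','brush_pocket_head','spatula_pocket','bracket_pocket','bracket_pocket_toe','handle_grip','handle_hinge','tray']:
        print(n,[(np.round(q['point']).tolist(),round(q['conf'],2)) for q in spotter.spot_point(c,n)][:4])
save('scene',ims[0]);save('side',ims[1])
E
```

```text
{'t': 0.0, 'qpos': array([-0.2028,  0.2594,  1.5361, -0.    ,  1.348 , -0.2028]), 'dq': array([-0.0001, -0.0004,  0.0002,  0.0004,  0.0001,  0.0001]), 'joint_torque': array([  0.0001, -44.6029, -29.0571,  -0.0001,   0.0119,  -0.    ]), 'position': array([0.5495, 0.0001, 0.2305]), 'tcp_rot': array([-2.2204, -2.2203,  0.0016]), 'contact_force': array([ 0.01  ,  0.3862, -0.288 ]), 'ft_torque': array([ 0.0129, -0.0472, -0.0283]), 'gripper_force': 0.0, 'grip_width': 0.9971597770935698}
scene [[493.8533   0.     308.9482]
 [  0.     493.8533 201.3608]
 [  0.       0.       1.    ]] [[-0.7231 -0.509   0.467   1.1487]
 [ 0.6907 -0.5334  0.4882  0.4944]
 [ 0.0006  0.6756  0.7373  1.0411]
 [ 0.      0.      0.      1.    ]]
brush [([243.0, 183.0], 0.77), ([331.0, 171.0], 0.4)]
spatula [([312.0, 223.0], 0.67)]
bracket [([296.0, 188.0], 0.74), ([447.0, 242.0], 0.69), ([228.0, 136.0], 0.48), ([418.0, 258.0], 0.32)]
brush_tip [([225.0, 191.0], 0.92)]
bracket_toe [([475.0, 241.0], 0.89), ([216.0, 131.0], 0.64), ([287.0, 204.0], 0.59)]
brush_pocket [([342.0, 291.0], 0.98), ([392.0, 325.0], 0.64)]
br
[... 478 characters left out ...]
92]
 [ 0.0205  0.6953  0.7185  0.8644]
 [ 0.      0.      0.      1.    ]]
brush [([345.0, 148.0], 0.69)]
spatula [([321.0, 210.0], 0.59), ([244.0, 257.0], 0.32)]
bracket [([356.0, 182.0], 0.79), ([388.0, 122.0], 0.79), ([362.0, 349.0], 0.71)]
brush_tip []
bracket_toe [([332.0, 186.0], 0.97), ([379.0, 375.0], 0.79), ([391.0, 105.0], 0.51)]
brush_pocket [([243.0, 260.0], 0.92)]
brush_pocket_head [([217.0, 283.0], 0.81), ([355.0, 185.0], 0.51)]
spatula_pocket [([218.0, 310.0], 0.58)]
bracket_pocket [([281.0, 274.0], 0.69)]
bracket_pocket_toe [([275.0, 255.0], 0.76), ([344.0, 146.0], 0.58)]
handle_grip [([291.0, 298.0], 0.63), ([222.0, 285.0], 0.5)]
handle_hinge []
tray [([246.0, 284.0], 0.84)]
```

View pics/scene.png

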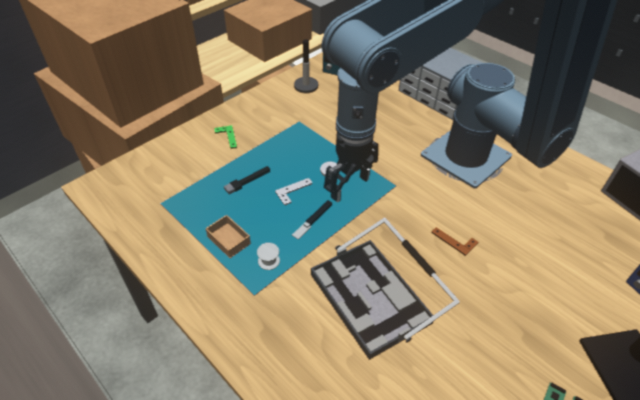

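View pics/side.png

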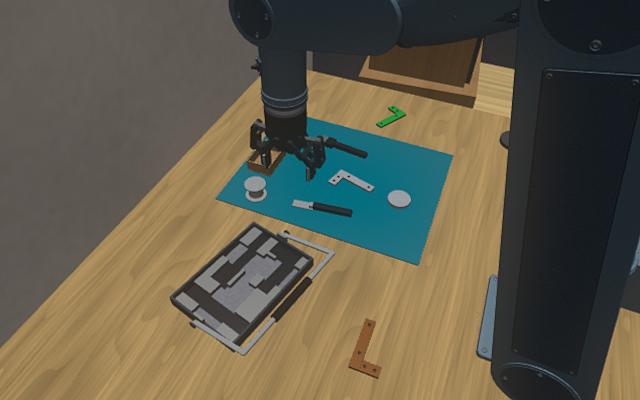

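Scene view: the silver bracket is at (295,188), with look-alikes green at (228,136) and brown at (455,242). The brush is at (247,180) with its head at the lower left, and the spatula is at (312,220) with its blade at the lower left. The tray is at (370,299) and the handle bar at (419,258). The side view agrees, and I choose the silver bracket.

```bash
python3 - <<'E'
from h import *
np.set_printoptions(precision=4,suppress=True)
pts={'scene':dict(brush=(243,183),tip=(225,191),spat=(312,223),brk=(296,188),toe=(287,204),bp=(342,291),bph=(360,314),sp=(390,324),kp=(371,272),kpt=(347,266),grip=(419,259),hinge=(370,299)),
'side':dict(brush=(345,148),spat=(321,210),brk=(356,182),toe=(332,186),bp=(243,260),bph=(217,283),sp=(218,310),kp=(281,274),kpt=(275,255),grip=(291,298),hinge=(246,284))}
Z=dict(brush=.004,tip=.004,spat=.004,brk=.004,toe=.004,bp=.006,bph=.006,sp=.006,kp=.006,kpt=.006,grip=.036,hinge=.006)
for c in pts:
    f=np.load('/tmp/'+c+'.npz');K,P,d=f['K'],f['P'],f['d']
    for n,uv in pts[c].items():
        print(c,n,onplane(uv,Z[n],K,P)[0],world(uv,d[uv[1],uv[0]],K,P)[0])
E
```

```text
scene brush [ 0.5818 -0.3797  0.004 ] [ 0.5874 -0.371   0.0143]
scene tip [ 0.64   -0.3902  0.004 ] [ 0.6379 -0.3939 -0.0003]
scene spat [ 0.5413 -0.1285  0.004 ] [ 0.5422 -0.1276  0.0055]
scene brk [ 0.4826 -0.2568  0.004 ] [ 0.4869 -0.252   0.0106]
scene toe [ 0.5439 -0.228   0.004 ] [ 0.5416 -0.2307  0.0001]
scene bp [0.6395 0.0788 0.006 ] [0.6415 0.0804 0.0099]
scene bph [0.6544 0.1516 0.006 ] [0.655  0.152  0.0073]
scene sp [0.6234 0.2171 0.006 ] [0.6214 0.216  0.002 ]
scene kp [0.5466 0.0907 0.006 ] [0.5465 0.0907 0.0058]
scene kpt [0.577  0.0365 0.006 ] [0.5772 0.0367 0.0064]
scene grip [0.4482 0.1593 0.036 ] [0.4811 0.175  0.0831]
scene hinge [0.607  0.1409 0.006 ] [0.6064 0.1405 0.0048]
side brush [ 0.5578 -0.3874  0.004 ] [ 0.5531 -0.3726  0.017 ]
side spat [ 0.5295 -0.134   0.004 ] [ 0.5273 -0.1286  0.0105]
side brk [ 0.4811 -0.2657  0.004 ] [ 0.4791 -0.2584  0.0114]
side toe [ 0.5353 -0.2257  0.004 ] [ 0.5353 -0.2258  0.004 ]
side bp [0.6346 0.0808 0.006 ] [0.6352 0.0801 0.0048]
side bph [0.6568 0.1572 0.006 ] [0.6511 0.1632 0.0179]
side sp [0.62   0.2136 0.006 ] [0.6213 0.2123 0.003 ]
side kp [0.5378 0.0814 0.006 ] [0.5373 0.0822 0.0074]
side kpt [0.5735 0.0396 0.006 ] [0.5743 0.0382 0.0039]
side grip [0.4827 0.1444 0.036 ] [0.47   0.1684 0.0806]
side hinge [0.5971 0.1348 0.006 ] [0.5958 0.1365 0.0092]
```

play_rows:
  steps: "-0.046 0 -0.02 0 0 0 1; -0.046 0 -0.02 0 0 0 1; -0.046 0 -0.02 0 0 0 1; -0.046 0 -0.02 0 0 0 1; -0.046 0 -0.02 0 0 0 1"

```text
t: 1.9
position: [0.5497, -0.2309, 0.332]
tcp_rot: [2.221, 2.221, 0.0]
contact_force: [0.8, -0.3, -0.8]
grip_width: 0.999
gripper_force: 0.0
```

```bash
python3 - <<'E'
from h import *
np.set_printoptions(precision=4,suppress=True)
s=arm.read_state();print(s['position'],s['tcp_rot'],s['dq'],s['t'])
im,d,K,P=cap('wrist');print(K,P);save('w1',im);np.savez('/tmp/w1.npz',im=im,d=d,K=K,P=P)
for n in ['brush','spatula','bracket','brush_tip','bracket_toe']:
    print(n,[(np.round(q['point']).tolist(),round(q['conf'],2),onplane(q['point'],.004,K,P)[0]) for q in spotter.spot_point('wrist',n)][:3])
for n in ['brush','spatula','bracket']:
    for q in spotter.silhouettes('wrist',n)[:2]:
        m=q['region']; print(n,q['conf'],q['box'],m.sum(), (cv2.minAreaRect(onplane(np.argwhere(m)[:,::-1],.004+dict(brush=.016,spatula=.01,bracket=.008)[n],K,P)[:,:2].astype(np.float32)*1000)))
E
```

```text
[ 0.5497 -0.2309  0.332 ] [2.221  2.2214 0.0003] [-0.6744  0.2678 -0.8275  0.0014  0.5575 -0.6689] 1.9
[[318.3106   0.     319.2073]
 [  0.     318.3106 199.2279]
 [  0.       0.       1.    ]] [[ 1.      0.0005  0.0002  0.5481]
 [-0.0006  0.9525  0.3044 -0.1525]
 [-0.     -0.3044  0.9525  0.4742]
 [ 0.      0.      0.      1.    ]]
brush [([328.0, 240.0], 0.87, array([ 0.5618, -0.3729,  0.004 ]))]
spatula [([305.0, 85.0], 0.83, array([ 0.5281, -0.1354,  0.004 ]))]
bracket [([281.0, 340.0], 0.97, array([ 0.4784, -0.5698,  0.004 ]))]
brush_tip [([374.0, 246.0], 0.69, array([ 0.6375, -0.3832,  0.004 ]))]
bracket_toe [([311.0, 148.0], 0.83, array([ 0.5355, -0.2234,  0.004 ])), ([190.0, 159.0], 0.39, array([ 0.3548, -0.2391,  0.004 ]))]
brush 0.79 [283.9, 235.3, 376.0, 259.3] 1344 ((561.9674072265625, -379.7423095703125), (36.83356857299805, 148.26670837402344), 88.07306671142578)
spatula 0.92 [248.6, 69.6, 363.1, 99.7] 1765 ((528.8284912109375, -139.01966857910156), (155.07736206054688, 23.616880416870117), 8.233650207519531)
spatula 0.68 [238.4, 150.1, 323.5, 193.9] 1486 ((489.2658386230469, -247.31410217285156), (59.715087890625, 111.00117492675781), 76.61043548583984)
bracket 0.76 [268.0, 317.6, 296.4, 357.2] 508 ((479.1720275878906, -561.9197998046875), (92.14634704589844, 22.285390853881836), 59.4506721496582)
bracket 0.65 [240.0, 149.0, 321.7, 194.2] 1534 ((490.04412841796875, -246.71585083007812), (61.88214874267578, 110.68782806396484), 74.70332336425781)
```

View pics/w1.png

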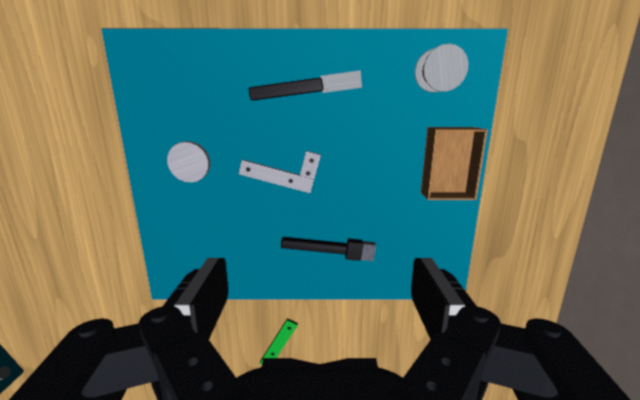

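Wrist view: spatula at (305,85), silver bracket at (285,173) with corner at (308,188) and toe at (313,155), brush at (328,245) with its head to the right. The green look-alike at (280,340) is off the mat and excluded. Next I fit precise poses.

```bash
cat >> h.py <<'E'
from scipy.optimize import minimize
def box(x0,x1,y0,y1,h): return np.array([[x,y,z] for x in(x0,x1) for y in(y0,y1) for z in(0,h)])/1000.
MOD=dict(brush=[box(-75,30,-8,8,16),box(30,55,-16,16,16),box(55,75,-14,14,16)],
 spatula=[box(-77.5,24.5,-9,9,14),box(24.5,77.5,-11,11,3)],
 bracket=[box(-55,55,-11,11,8),box(33,55,-11,49,8)])
def render(m,p,z,K,P,S=4,rot=None):
    a=np.zeros((400*S,640*S),np.uint8); c,s=np.cos(p[2]),np.sin(p[2])
    for b in m:
        w=b@np.array([[c,s,0],[-s,c,0],[0,0,1]])+[p[0],p[1],z]
        cv2.fillConvexPoly(a,cv2.convexHull(((proj(w,K,P)+.5)*S).round().astype(np.int32)),1)
    return cv2.resize(a.astype(np.float32),(640,400),interpolation=cv2.INTER_AREA)
def fit(m,mask,p0,z,K,P):
    M=mask.astype(np.float32)
    f=lambda q:np.abs(render(m,[p0[0]+q[0]*.01,p0[1]+q[1]*.01,p0[2]+q[2]*.1],z,K,P)-M).sum()
    r=minimize(f,[0,0,0],method='Nelder-Mead',options=dict(initial_simplex=[[0,0,0],[1,0,0],[0,1,0],[0,0,1]],xatol=.005,fatol=.1))
    q=r.x; return np.array([p0[0]+q[0]*.01,p0[1]+q[1]*.01,p0[2]+q[2]*.1]),r.fun,M.sum()
def teal(im):
    h=cv2.cvtColor(im,cv2.COLOR_RGB2HSV); return (h[...,1]<140)|(h[...,2]<75)|(h[...,0]<80)|(h[...,0]>110)
E
python3 - <<'E'
from h import *
np.set_printoptions(precision=4,suppress=True)
s=arm.read_state();print(s['position'],s['t'])
im,d,K,P=cap('wrist')
nt=teal(im); ov=im.copy()
for n,p0,bb in [('brush',(.562,-.375,-.09),(278,228,382,266)),('spatula',(.528,-.137,.14),(242,62,370,106)),('bracket',(.48,-.252,-.26),(234,144,328,200))]:
    m=np.zeros_like(nt); x0,y0,x1,y1=bb; m[y0:y1,x0:x1]=nt[y0:y1,x0:x1]
    p,f,A=fit(MOD[n],m,p0,.004,K,P); print(n,p,np.degrees(p[2]),f,A)
    e=render(MOD[n],p,.004,K,P)>.5; ed=cv2.morphologyEx(e.astype(np.uint8),cv2.MORPH_GRADIENT,np.ones((2,2)))>0; ov[ed]=(255,0,0)
save('fit',cv2.resize(ov[55:275,225:395],None,fx=3.,fy=2.7))
E
```

```text
[ 0.55   -0.2277  0.3305] 2.35
brush [ 0.5612 -0.3788 -0.1144] -6.55717938900071 221.4375 1318.0
spatula [ 0.5286 -0.1373  0.1297] 7.433663577918867 123.9375 1692.0
bracket [ 0.4832 -0.265  -0.2724] -15.60452877192395 66.375 1584.0
```

View pics/fit.png

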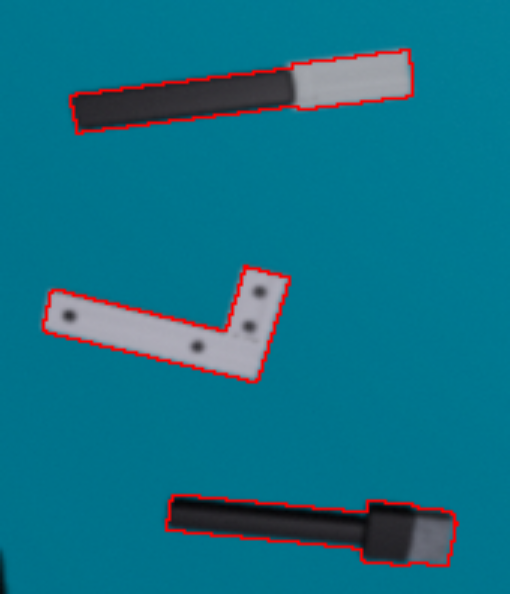

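play_rows:
  steps: "0 0 0.03 0 0 -0.145 1; 0 0 0.03 0 0 -0.145 0.5; 0 0 0.03 0 0 -0.145 0.5; 0 0 0.03 0 0 -0.145 0.5; 0 0 0.03 0 0 -0.145 0.5"
  squeeze: 40

```text
t: 2.9
position: [0.55, -0.2281, 0.1799]
tcp_rot: [1.279, 2.87, 0.0]
contact_force: [-0.7, 0.5, 0.5]
grip_width: 0.499
gripper_force: 0.0
```

play_rows:
  steps: "0 0 0.02 0 0 -0.145 0.5; 0 0 0.02 0 0 -0.145 0.5; 0 0 0.02 0 0 -0.145 0.5; 0 0 0.02 0 0 -0.139 0.5; 0.027 -0.027 0 0 0 0 0.5"

```text
t: 3.4
position: [0.5177, -0.2447, 0.0979]
tcp_rot: [-0.412, -3.112, -0.005]
contact_force: [-0.3, 0.2, 0.1]
grip_width: 0.498
gripper_force: 0.0
```

play_rows:
  steps: "0.027 -0.027 0 0 0 0 0.5; 0 0 0 0 0 0 0.5; 0 0 0 0 0 0 0.5; 0 0 0 0 0 0 0.5"

```text
t: 3.8
position: [0.4844, -0.2663, 0.1014]
tcp_rot: [0.424, 3.112, -0.0]
contact_force: [0.5, -0.2, 0.8]
grip_width: 0.501
gripper_force: 0.0
```

```bash
cat >> h.py <<'E'
def yaw(s): y=R.from_rotvec(s['tcp_rot']).as_matrix()[:,1]; return np.arctan2(y[1],y[0])
def plan(xyz,yw):
    "turn about tool z, then shift in tool axes as they stand AFTER the turn (assuming vertical)"
    s=arm.read_state(); y0=yaw(s); t=-((yw-y0+np.pi)%(2*np.pi)-np.pi); d=np.array(xyz)-s['position']
    M=np.array([[-np.sin(yw),np.cos(yw)],[np.cos(yw),np.sin(yw)]]); a=M@d[:2]
    tilt=R.from_rotvec(s['tcp_rot']).as_matrix()[:,2]
    print('t',s['t'],'pos',s['position'].round(4),'yaw',round(y0,4),'zax',tilt.round(4),'w',round(s['grip_width'],3),'q6',s['qpos'][5].round(2),'| turn',round(t,4),'shift',a.round(4),'dz',round(-d[2],4))
E
python3 -c "
from h import *
plan([.4832,-.265,.0055],-.2724+np.pi/2)"
```

```text
t 3.8 pos [ 0.4844 -0.2663  0.1014] yaw 1.2997 zax [ 1.1e-03 -4.0e-04 -1.0e+00] w 0.501 q6 -2.0 | turn 0.0013 shift [0.0015 0.0009] dz 0.0959
```

play_rows:
  steps: "0.0015 0.001 0.04 0 0 0 0.5; 0 0 0.035 0 0 0 0.5; 0 0 0.015 0 0 0 0.5; 0 0 0.0055 0 0 0 0.5; 0 0 0 0 0 0 0.5"

```text
t: 4.3
position: [0.4828, -0.2647, 0.005]
tcp_rot: [-0.424, -3.112, -0.001]
contact_force: [1.0, 0.3, 0.7]
grip_width: 0.503
gripper_force: 0.0
```

play_rows:
  steps: "0 0 0 0 0 0 0.1; 0 0 0 0 0 0 0.1; 0 0 0 0 0 0 0.1; 0 0 0 0 0 0 0.1"

```text
t: 4.7
position: [0.4834, -0.266, 0.0069]
tcp_rot: [0.425, 3.11, -0.002]
contact_force: [1.3, 1.3, 6.5]
grip_width: 0.241
gripper_force: 40.0
```

play_rows:
  steps: "0 0 -0.02 0 0 0 0.1; 0 0 -0.03 0 0 0 0.1; 0 0 -0.03 0 0 0.1 0.1; 0 0 -0.025 0 0 0.14 0.1; 0 0 -0.025 0 0 0.14 0.1"

```text
t: 5.2
position: [0.482, -0.2654, 0.1368]
tcp_rot: [1.015, 2.973, -0.0]
contact_force: [1.5, -0.4, -1.4]
grip_width: 0.239
gripper_force: 39.3
```

play_rows:
  steps: "0 0 -0.025 0 0 0.14 0.1; 0 0 -0.025 0 0 0.14 0.1; 0 0 -0.025 0 0 0.14 0.1; 0 0 -0.025 0 0 0.14 0.1; 0 0 -0.025 0 0 0.14 0.1"

```text
t: 5.7
position: [0.4818, -0.2652, 0.2616]
tcp_rot: [-1.973, -2.445, 0.0]
contact_force: [0.5, 0.0, -1.4]
grip_width: 0.24
gripper_force: 39.3
```

play_rows:
  steps: "0 0 0 0 0 0.14 0.1; 0 0 0 0 0 0.14 0.1; 0 0 0 0 0 0.14 0.1; 0.04 0 0 0 0 0 0.1; 0.045 0 0 0 0 0 0.1"

```text
t: 6.2
position: [0.4988, -0.1825, 0.2602]
tcp_rot: [-2.437, -1.982, 0.001]
contact_force: [-0.2, 0.1, -0.4]
grip_width: 0.238
gripper_force: 39.3
```

play_rows:
  steps: "0.045 0 0 0 0 0 0.1; 0.045 0 0 0 0 0 0.1; 0.045 0 0 0 0 0 0.1; 0.045 0 0 0 0 0 0.1; 0.045 0 0 0 0 0 0.1"

```text
t: 6.7
position: [0.5439, 0.04, 0.2606]
tcp_rot: [2.433, 1.987, -0.0]
contact_force: [0.3, -0.2, -0.3]
grip_width: 0.239
gripper_force: 39.3
```

play_rows:
  steps: "0 0 0 0 0 0 0.1; 0 0 0 0 0 0 0.1; 0 0 0 0 0 0 0.1"

```text
t: 7.0
position: [0.5439, 0.0374, 0.2604]
tcp_rot: [2.434, 1.987, -0.001]
contact_force: [-0.7, -0.1, -1.3]
grip_width: 0.238
gripper_force: 39.3
```

```bash
python3 - <<'E'
from h import *
np.set_printoptions(precision=4,suppress=True)
plan([.54,.09,.25],-.2)
im,d,K,P=cap('wrist');save('w2',im);np.savez('/tmp/w2.npz',im=im,d=d,K=K,P=P)
for n in ['brush_pocket','brush_pocket_head','spatula_pocket','bracket_pocket','bracket_pocket_toe','handle_grip','handle_hinge','tray']:
    z=.036 if 'handle' in n else .006
    print(n,[(np.round(q['point']).tolist(),round(q['conf'],2),onplane(q['point'],z,K,P)[0]) for q in spotter.spot_point('wrist',n)][:2])
E
```

```text
t 7.0 pos [0.5439 0.0374 0.2604] yaw -0.2015 zax [-0.0005 -0.0007 -1.    ] w 0.238 q6 0.07 | turn -0.0015 shift [ 0.0507 -0.0143] dz 0.0104
brush_pocket [([383.0, 115.0], 0.74, array([0.6294, 0.0788, 0.006 ])), ([458.0, 247.0], 0.5, array([ 0.7055, -0.1156,  0.006 ]))]
brush_pocket_head [([397.0, 43.0], 0.7, array([0.6559, 0.1536, 0.006 ]))]
spatula_pocket []
bracket_pocket [([306.0, 128.0], 0.79, array([0.5352, 0.0831, 0.006 ]))]
bracket_pocket_toe [([348.0, 160.0], 0.67, array([0.5781, 0.033 , 0.006 ]))]
handle_grip [([218.0, 58.0], 0.58, array([0.4607, 0.1751, 0.036 ]))]
handle_hinge []
tray [([355.0, 75.0], 0.82, array([0.6036, 0.13  , 0.006 ]))]
```

View pics/w2.png

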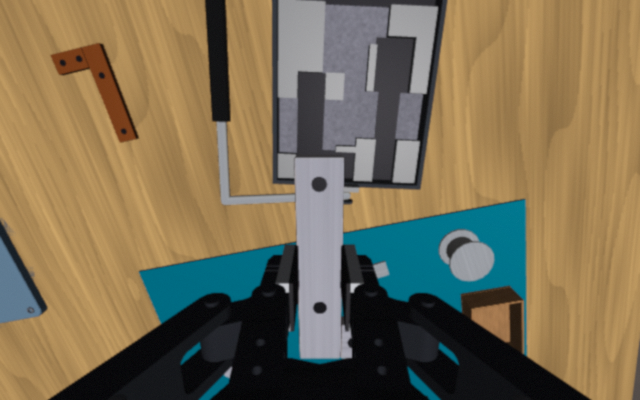

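Wrist view over the tray: the L-shaped black bracket compartment is at (311,115), its toe arm at (345,165) and the brush compartment at (390,110). Finger gaps lie beside both middles. The bracket is held along the tray axis. I move on to see the whole tray and fit it.

play_rows:
  steps: "0.03 0 -0.01 0 0 0 0.1; 0.03 0 -0.01 0 0 0 0.1; 0.03 0 -0.01 0 0 0 0.1; 0 0 0 0 0 0 0.1; 0 0 0 0 0 0 0.1"

```text
t: 7.95
position: [0.5621, 0.1269, 0.2904]
tcp_rot: [2.431, 1.989, -0.0]
contact_force: [0.5, 0.2, -1.3]
grip_width: 0.241
gripper_force: 39.3
```

```bash
cat > /tmp/t.py <<'E'
from h import *
np.set_printoptions(precision=4,suppress=True)
plan([.54,.09,.25],-.2)
im,d,K,P=cap('wrist');np.savez('/tmp/w3.npz',im=im,d=d,K=K,P=P)
for n in ['brush_pocket','brush_pocket_head','spatula_pocket','bracket_pocket','bracket_pocket_toe','handle_grip','tray']:
    z=.036 if 'handle' in n else .006
    print(n,[(np.round(q['point']).tolist(),round(q['conf'],2),onplane(q['point'],z,K,P)[0]) for q in spotter.spot_point('wrist',n)][:2])
h=cv2.cvtColor(im,cv2.COLOR_RGB2HSV); m=((h[...,1]<90)|(h[...,2]<60)).astype(np.uint8)
m=cv2.morphologyEx(m,cv2.MORPH_OPEN,np.ones((17,17)))
p0=(.602,.14,-.2); T=[box(-90,90,-130,130,30)]
big=render([box(-104,104,-144,144,30)],p0,0,K,P)>.5
ign=np.zeros_like(big); ign[np.array(d)<.22]=1
ign=cv2.dilate(ign.astype(np.uint8),np.ones((9,9)))>0
W=big&~ign; M=m.astype(np.float32)
f=lambda q:(np.abs(render(T,[p0[0]+q[0]*.01,p0[1]+q[1]*.01,p0[2]+q[2]*.1],0,K,P)-M)*W).sum()
r=minimize(f,[0,0,0],method='Nelder-Mead',options=dict(initial_simplex=[[0,0,0],[1,0,0],[0,1,0],[0,0,1]],xatol=.005,fatol=.1));q=r.x
p=[p0[0]+q[0]*.01,p0[1]+q[1]*.01,p0[2]+q[2]*.1]; print('tray',p,r.fun,(M*W).sum())
# rectified top view of the floor plane in tray coords, 2px/mm
S=2;gx,gy=np.meshgrid(np.arange(-110,110,1/S),np.arange(150,-150,-1/S)); c,s=np.cos(p[2]),np.sin(p[2])
w=np.c_[p[0]+(c*gx-s*gy).ravel()/1e3,p[1]+(s*gx+c*gy).ravel()/1e3,np.full(gx.size,.006)]
uv=proj(w,K,P).reshape(*gx.shape,2).astype(np.float32)
t=cv2.remap(im,uv[...,0],uv[...,1],cv2.INTER_LINEAR); 
for i in range(-100,101,20): cv2.line(t,(int((i+110)*S),0),(int((i+110)*S),6 if i else 20),(255,0,0),1)
for i in range(-140,141,20): cv2.line(t,(0,int((150-i)*S)),(6 if i else 20,int((150-i)*S)),(255,0,0),1)
save('rect',t)
E
python3 /tmp/t.py
```

```text
t 7.95 pos [0.5621 0.1269 0.2904] yaw -0.1995 zax [ 0.0001 -0.0005 -1.    ] w 0.241 q6 0.23 | turn 0.0005 shift [-0.0406 -0.0144] dz 0.0404
brush_pocket [([375.0, 181.0], 0.95, array([0.6296, 0.0804, 0.006 ])), ([344.0, 219.0], 0.51, array([0.578 , 0.0344, 0.006 ]))]
brush_pocket_head [([387.0, 124.0], 0.86, array([0.6565, 0.1543, 0.006 ]))]
spatula_pocket [([354.0, 78.0], 0.83, array([0.6229, 0.218 , 0.006 ]))]
bracket_pocket []
bracket_pocket_toe [([345.0, 218.0], 0.56, array([0.5789, 0.0351, 0.006 ]))]
handle_grip [([232.0, 152.0], 0.76, array([0.456, 0.162, 0.036])), ([470.0, 354.0], 0.32, array([ 0.729 , -0.2134,  0.036 ]))]
tray [([346.0, 148.0], 0.83, array([0.598 , 0.1331, 0.006 ])), ([317.0, 257.0], 0.34, array([ 0.5274, -0.0175,  0.006 ]))]
tray [np.float64(0.6006027032929764), np.float64(0.13359910994640978), np.float64(-0.24234969758287003)] 329.375 17986.0
```

View pics/rect.png

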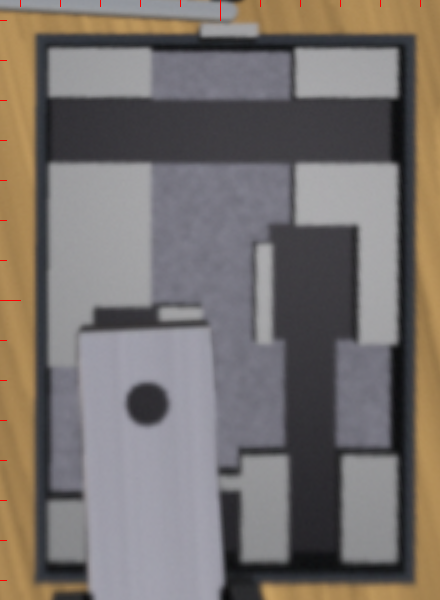

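The rectified view is square to its axes, so tray yaw is about -0.242. The spatula compartment is centred near (0,+85) mm and the brush compartment near (+46,-44) mm in tray axes. The bracket compartment is hidden here, so I read it numerically from the previous picture.

```bash
python3 - <<'E'
from h import *
p=[.6006,.1336,-.2423];c,s=np.cos(p[2]),np.sin(p[2])
def g(f,xs,ys):
    f=np.load(f);xs,ys=np.broadcast_arrays(xs,ys)
    w=np.c_[p[0]+(c*xs-s*ys)/1e3,p[1]+(s*xs+c*ys)/1e3,np.full(xs.size,.006)];uv=proj(w,f['K'],f['P']).astype(np.float32)
    return cv2.remap(cv2.cvtColor(f['im'],cv2.COLOR_RGB2GRAY),uv[:,:1],uv[:,1:],cv2.INTER_LINEAR).ravel()
def show(n,f,xs,ys,v):
    print(n,' '.join(f'{a:.0f}:{b}' for a,b in zip(v,g(f,np.asarray(xs,float),np.asarray(ys,float)))))
x=np.arange(-92,92,3.)
show('w2 x@y-60','/tmp/w2.npz',x,-60,x)
show('w2 x@y-45','/tmp/w2.npz',x,-45,x)
x=np.arange(25,75,2.);show('w3 x@y20','/tmp/w3.npz',x,20,x)
y=np.arange(12,-110,-3.);show('w2 y@x-47','/tmp/w2.npz',-47,y,y)
show('w2 y@x-8','/tmp/w2.npz',-8,np.arange(-60,-135,-3.),np.arange(-60,-135,-3.))
y=np.arange(50,-140,-3.);show('w3 y@x47','/tmp/w3.npz',47,y,y)
y=np.arange(130,60,-2.);show('w3 y@x-60','/tmp/w3.npz',-60,y,y)
# point helpers for target world poses
for n,a in dict(brk=(-47,-63),brush=(46,-44),spat=(0,85.5)).items(): print(n,p[0]+(c*a[0]-s*a[1])/1e3,p[1]+(s*a[0]+c*a[1])/1e3)
E
```

```text
w2 x@y-60 -92:68 -89:51 -86:46 -83:115 -80:121 -77:123 -74:122 -71:121 -68:117 -65:114 -62:68 -59:54 -56:54 -53:57 -50:56 -47:57 -44:57 -41:58 -38:59 -35:59 -32:72 -29:121 -26:125 -23:125 -20:119 -17:121 -14:125 -11:124 -8:121 -5:123 -2:124 1:119 4:122 7:122 10:123 13:118 16:122 19:125 22:122 25:119 28:120 31:106 34:67 37:66 40:66 43:65 46:65 49:65 52:64 55:66 58:93 61:119 64:122 67:125 70:121 73:121 76:125 79:122 82:122 85:79 88:15 91:19
w2 x@y-45 -92:71 -89:51 -86:45 -83:112 -80:118 -77:120 -74:120 -71:120 -68:119 -65:116 -62:68 -59:55 -56:56 -53:56 -50:58 -47:57 -44:59 -41:59 -38:60 -35:59 -32:72 -29:122 -26:124 -23:124 -20:122 -17:121 -14:119 -11:119 -8:122 -5:121 -2:120 1:120 4:122 7:124 10:120 13:119 16:119 19:121 22:119 25:119 28:119 31:106 34:69 37:66 40:66 43:66 46:65 49:67 52:66 55:66 58:94 61:118 64:124 67:122 70:120 73:116 76:116 79:122 82:119 85:68 88:15 91:18
w3 x@y20 25:151 27:89 29:64 31:62 33:63 35:63 37:63 39:64 41:64 43:62 45:63 47:64 49:63 51:63 53:64 55:62 57:62 59:62 61:62 63:60 65:54 67:47 69:105 71:161 73:169
w2 y@x-47 12:164 9:165 6:165 3:166 0:142 -3:56 -6:5
[... 598 characters left out ...]
9 -13:59 -16:58 -19:58 -22:56 -25:57 -28:57 -31:54 -34:55 -37:54 -40:53 -43:54 -46:52 -49:53 -52:51 -55:51 -58:50 -61:50 -64:48 -67:47 -70:48 -73:46 -76:45 -79:46 -82:46 -85:46 -88:45 -91:43 -94:43 -97:43 -100:42 -103:42 -106:42 -109:40 -112:39 -115:40 -118:38 -121:37 -124:35 -127:21 -130:17 -133:16 -136:30 -139:56
w3 y@x-60 130:51 128:42 126:108 124:154 122:158 120:158 118:158 116:158 114:158 112:158 110:159 108:159 106:159 104:158 102:128 100:58 98:53 96:54 94:53 92:55 90:53 88:54 86:54 84:55 82:54 80:54 78:53 76:55 74:55 72:55 70:73 68:138 66:159 64:161 62:161
brk 0.5398569589612294 0.08371730795794761
brush 0.6346990925294889 0.07984823827384485
spat 0.6211145342480334 0.2166024330040166
```

```bash
python3 -c "
from h import *
plan([.5399,.0837,.06],-.2423)"
```

```text
t 8.35 pos [0.5621 0.1259 0.2904] yaw -0.202 zax [-3.e-04 -1.e-04 -1.e+00] w 0.237 q6 0.23 | turn 0.0403 shift [-0.0463 -0.0114] dz 0.2304
```

play_rows:
  steps: "0 0 0.03 0 0 0.04 0.1; -0.023 -0.0055 0.045 0 0 0 0.1; -0.023 -0.0055 0.045 0 0 0 0.1; 0 0 0.045 0 0 0 0.1; 0 0 0.045 0 0 0 0.1"

```text
t: 8.85
position: [0.5407, 0.0842, 0.0809]
tcp_rot: [2.473, 1.936, 0.002]
contact_force: [-0.0, -0.5, -1.9]
grip_width: 0.239
gripper_force: 39.3
```

play_rows:
  steps: "0 0 0.02 0 0 0 0.1; 0 0 0 0 0 0 0.1; 0 0 0 0 0 0 0.1"

```text
t: 9.15
position: [0.5414, 0.085, 0.0625]
tcp_rot: [2.472, 1.938, 0.0]
contact_force: [0.3, 0.4, -0.6]
grip_width: 0.238
gripper_force: 39.4
```

```bash
python3 -c "
from h import *
plan([.5399,.0837,.0095],-.2423)"
```

```text
t 9.15 pos [0.5414 0.085  0.0625] yaw -0.2412 zax [ 3.e-04 -0.e+00 -1.e+00] w 0.238 q6 0.19 | turn 0.0011 shift [-0.0016 -0.0011] dz 0.053
```

play_rows:
  steps: "-0.0015 -0.001 0.02 0 0 0 0.1; 0 0 0.015 0 0 0 0.1; 0 0 0.01 0 0 0 0.1; 0 0 0.005 0 0 0 0.1; 0 0 0 0 0 0 0.1"

```text
t: 9.65
position: [0.54, 0.084, 0.0124]
tcp_rot: [2.472, 1.938, 0.001]
contact_force: [-0.4, -0.4, -0.6]
grip_width: 0.244
gripper_force: 39.4
```

play_rows:
  steps: "0 0 0.002 0 0 0 0.1; 0 0 0.001 0 0 0 0.1; 0 0 0 0 0 0 0.1"

```text
t: 9.95
position: [0.5398, 0.084, 0.0093]
tcp_rot: [2.472, 1.938, 0.001]
contact_force: [-0.6, -0.1, 0.1]
grip_width: 0.24
gripper_force: 39.4
```

play_rows:
  steps: "0 0 0.001 0 0 0 0.1; 0 0 0 0 0 0 0.1"

```text
t: 10.15
position: [0.5399, 0.084, 0.0089]
tcp_rot: [2.472, 1.938, 0.001]
contact_force: [-1.7, 0.6, 6.0]
grip_width: 0.241
gripper_force: 40.1
```

play_rows:
  steps: "0 0 0.001 0 0 0 0.1; 0 0 0 0 0 0 0.1"

```text
t: 10.35
position: [0.5399, 0.084, 0.0088]
tcp_rot: [2.472, 1.938, 0.001]
contact_force: [-5.0, -0.1, 14.5]
grip_width: 0.236
gripper_force: 41.0
```

play_rows:
  steps: "0 0 -0.001 0 0 0 0.1; 0 0 0 0 0 0 0.2; 0 0 0 0 0 0 0.42; 0 0 0 0 0 0 0.42; 0 0 0 0 0 0 0.42"

```text
t: 10.85
position: [0.5395, 0.084, 0.0077]
tcp_rot: [-2.472, -1.938, 0.0]
contact_force: [0.3, -0.1, 1.1]
grip_width: 0.42
gripper_force: 0.0
```

play_rows:
  steps: "0 0 -0.015 0 0 0 0.42; 0 0 -0.04 0 0 0 0.42; 0 0 -0.045 0 0 0 0.42; 0 0 -0.02 0 0 0.145 0.42; 0 0 0 0 0 0.145 0.42"

```text
t: 11.35
position: [0.5421, 0.0839, 0.1319]
tcp_rot: [2.727, 1.551, 0.01]
contact_force: [-0.7, -0.8, -0.0]
grip_width: 0.423
gripper_force: 0.0
```

play_rows:
  steps: "0 0 0 0 0 0.145 0.42; 0 0 0 0 0 0.145 0.42; 0 0 0 0 0 0.145 0.42; 0 0 0 0 0 0.145 0.42; 0 0 0 0 0 0.145 0.42"

```text
t: 11.85
position: [0.5394, 0.084, 0.1277]
tcp_rot: [-3.104, -0.483, 0.001]
contact_force: [-0.5, -0.5, -1.1]
grip_width: 0.419
gripper_force: 0.0
```

play_rows:
  steps: "0 0 0 0 0 0.145 0.42; 0 0 0 0 0 0.145 0.42; 0 0 0 0 0 0.138 0.42; 0.01 0.045 0 0 0 0 0.42; 0.01 0.045 0 0 0 0 0.42"

```text
t: 12.35
position: [0.5492, -0.0075, 0.1278]
tcp_rot: [-3.137, 0.172, 0.0]
contact_force: [0.5, 0.2, 0.6]
grip_width: 0.42
gripper_force: 0.0
```

play_rows:
  steps: "0.01 0.045 0 0 0 0 0.42; 0.01 0.045 0 0 0 0 0.42; 0.01 0.045 0 0 0 0 0.42; 0.01 0.045 0 0 0 0 0.42; 0.01 0.045 0 0 0 0 0.42"

```text
t: 12.85
position: [0.5733, -0.2388, 0.1276]
tcp_rot: [-3.136, 0.178, 0.0]
contact_force: [-0.2, 0.1, 0.2]
grip_width: 0.423
gripper_force: 0.0
```

play_rows:
  steps: "0.004 0.045 0 0 0 0 0.42; 0 0.045 0 0 0 0 0.42; 0 0 0 0 0 0 0.42; 0 0 0 0 0 0 0.42; 0 0 0 0 0 0 0.42"

```text
t: 13.35
position: [0.5671, -0.3257, 0.1275]
tcp_rot: [-3.135, 0.177, 0.001]
contact_force: [0.1, -0.3, -0.3]
grip_width: 0.417
gripper_force: 0.0
```

```bash
python3 -c "
from h import *
plan([.5612,-.3788,.010],-1.685)"
```

```text
t 13.35 pos [ 0.5671 -0.3257  0.1275] yaw -1.6837 zax [-8.0e-04  1.2e-03 -1.0e+00] w 0.417 q6 0.99 | turn 0.0013 shift [0.0002 0.0534] dz 0.1175
```

play_rows:
  steps: "0 0.027 0.02 0 0 0 0.42; 0 0.0265 0.02 0 0 0 0.42; 0 0 0.03 0 0 0 0.42; 0 0 0 0 0 0 0.42; 0 0 0 0 0 0 0.42"

```text
t: 13.85
position: [0.5614, -0.378, 0.0578]
tcp_rot: [-3.135, 0.175, 0.002]
contact_force: [-0.3, -0.0, 0.6]
grip_width: 0.42
gripper_force: 0.0
```

```bash
python3 -c "
from h import *
plan([.5612,-.3788,.008],-1.685)"
```

```text
t 13.85 pos [ 0.5614 -0.378   0.0578] yaw -1.6823 zax [-0.0013  0.0017 -1.    ] w 0.42 q6 0.92 | turn 0.0027 shift [-0.0001  0.0008] dz 0.0498
```

play_rows:
  steps: "0 0.0005 0.025 0 0 0.002 0.42; 0 0 0.015 0 0 0 0.42; 0 0 0.009 0 0 0 0.42; 0 0 0 0 0 0 0.42; 0 0 0 0 0 0 0.42"

```text
t: 14.35
position: [0.5616, -0.3805, 0.0096]
tcp_rot: [3.136, -0.18, 0.001]
contact_force: [0.4, 0.2, -0.2]
grip_width: 0.415
gripper_force: 0.0
```

play_rows:
  steps: "0 0 0 0 0 0 0.05; 0 0 0 0 0 0 0.05; 0 0 0 0 0 0 0.05; 0 0 0 0 0 0 0.05"

```text
t: 14.75
position: [0.5619, -0.3811, 0.0103]
tcp_rot: [3.135, -0.181, 0.003]
contact_force: [-0.4, 1.0, 6.4]
grip_width: 0.169
gripper_force: 41.4
```

play_rows:
  steps: "0 0 -0.015 0 0 0 0.05; 0 0 -0.035 0 0 0 0.05; 0 0 -0.045 0 0 0 0.05; 0 0 -0.03 0 0 -0.143 0.05; 0 0 -0.02 0 0 -0.145 0.05"

```text
t: 15.25
position: [0.5619, -0.3811, 0.1581]
tcp_rot: [3.126, 0.28, 0.004]
contact_force: [-0.4, -0.6, 0.0]
grip_width: 0.174
gripper_force: 40.7
```

play_rows:
  steps: "0 0 0 0 0 -0.145 0.05; 0 0 0 0 0 -0.145 0.05; 0 0 0 0 0 -0.145 0.05; 0 0 0 0 0 -0.145 0.05; 0 0 0 0 0 -0.145 0.05"

```text
t: 15.75
position: [0.5609, -0.3803, 0.1546]
tcp_rot: [-2.826, -1.372, 0.0]
contact_force: [-0.1, 0.4, -0.7]
grip_width: 0.172
gripper_force: 40.7
```

play_rows:
  steps: "0 0 0 0 0 -0.145 0.05; 0 0 0 0 0 -0.145 0.05; 0 0 0 0 0 -0.14 0.05; 0.046 -0.004 0 0 0 0 0.05; 0.046 -0.004 0 0 0 0 0.05"

```text
t: 16.25
position: [0.5751, -0.2894, 0.1542]
tcp_rot: [-2.477, -1.932, -0.0]
contact_force: [0.2, 1.6, -1.1]
grip_width: 0.166
gripper_force: 40.7
```

play_rows:
  steps: "0.046 -0.004 0 0 0 0 0.05; 0.046 -0.004 0 0 0 0 0.05; 0.046 -0.004 0 0 0 0 0.05; 0.046 -0.004 0 0 0 0 0.05; 0.046 -0.004 0 0 0 0 0.05"

```text
t: 16.75
position: [0.6113, -0.0593, 0.1547]
tcp_rot: [2.474, 1.935, 0.0]
contact_force: [0.9, -1.2, -0.9]
grip_width: 0.169
gripper_force: 40.7
```

play_rows:
  steps: "0.046 -0.004 0 0 0 0 0.05; 0.046 -0.004 0 0 0 0 0.05; 0 0 0 0 0 0 0.05; 0 0 0 0 0 0 0.05; 0 0 0 0 0 0 0.05"

```text
t: 17.25
position: [0.6257, 0.0292, 0.1542]
tcp_rot: [2.474, 1.935, -0.001]
contact_force: [-0.9, -0.3, -1.3]
grip_width: 0.173
gripper_force: 40.7
```

```bash
python3 - <<'E'
from h import *
plan([.6339,.0800,.03],-.2423)
im,d,K,P=cap('wrist');save('w4',im)
E
```

```text
t 17.25 pos [0.6257 0.0292 0.1542] yaw -0.2433 zax [-1.e-04 -6.e-04 -1.e+00] w 0.173 q6 0.11 | turn -0.001 shift [ 0.0512 -0.0043] dz 0.1242
```

View pics/w4.png

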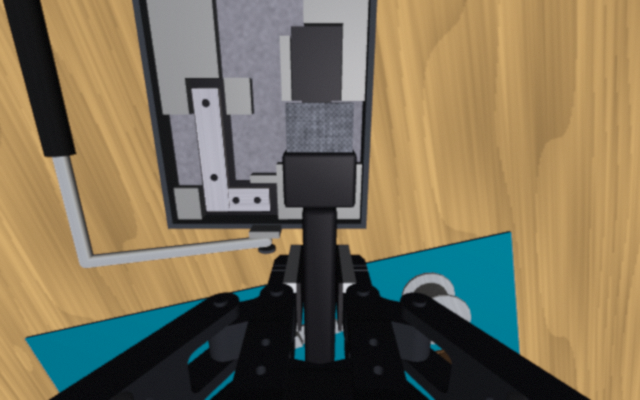

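The bracket sits in its compartment at (210,150). The brush is held straight, head forward, bristle end near row 102. The empty wide end of the brush compartment is at (317,65).

```bash
python3 - <<'E'
from h import *
p=optics.camera_params('wrist');K,P=np.array(p['K']),np.array(p['pose'])
s=arm.read_state();T=s['position'];ux=np.array([.24,.971,0]);
for a in (.03,.055,.075): print(a,proj(T+ux*a+[0,0,.011],K,P))
plan([.6339,.0800,.03],-.2423)
E
```

```text
0.03 [[322.84516948 212.46466823]]
0.055 [[322.8910719 155.7813332]]
0.075 [[322.93179747 105.49071948]]
t 17.3 pos [0.6257 0.0288 0.1542] yaw -0.2443 zax [-1.e-04 -5.e-04 -1.e+00] w 0.176 q6 0.11 | turn -0.002 shift [ 0.0517 -0.0044] dz 0.1242
```

play_rows:
  steps: "0.026 -0.002 0.02 0 0 0 0.05; 0.025 -0.002 0.025 0 0 0 0.05; 0 0 0.03 0 0 0 0.05; 0 0 0.025 0 0 0 0.05; 0 0 0 0 0 0 0.05"

```text
t: 17.8
position: [0.6313, 0.0791, 0.0501]
tcp_rot: [-2.472, -1.93, 0.01]
contact_force: [-0.2, 0.5, -1.3]
grip_width: 0.175
gripper_force: 40.7
```

play_rows:
  steps: "0 0 0 0 0 0 0.05; 0 0 0 0 0 0 0.05"

```text
t: 18.0
position: [0.6357, 0.0795, 0.0558]
tcp_rot: [2.474, 1.933, 0.003]
contact_force: [0.2, -0.2, -1.2]
grip_width: 0.173
gripper_force: 40.7
```

```bash
python3 -c "
from h import *
plan([.6339,.0800,.013],-.2423)"
```

```text
t 18.0 pos [0.6357 0.0795 0.0558] yaw -0.2444 zax [ 3.e-03 -2.e-04 -1.e+00] w 0.173 q6 0.19 | turn -0.0021 shift [ 0.0001 -0.0019] dz 0.0428
```

play_rows:
  steps: "-0.001 -0.001 0.015 0 0 0 0.05; 0 0 0.015 0 0 0 0.05; 0 0 0.01 0 0 0 0.05; 0 0 0 0 0 0 0.05; 0 0 0 0 0 0 0.05"

```text
t: 18.5
position: [0.6331, 0.0798, 0.014]
tcp_rot: [-2.474, -1.936, 0.0]
contact_force: [1.0, -0.1, -0.6]
grip_width: 0.174
gripper_force: 40.7
```

play_rows:
  steps: "0 0 0.002 0 0 0 0.05; 0 0 0 0 0 0 0.05"

```text
t: 18.7
position: [0.6334, 0.0799, 0.0123]
tcp_rot: [2.474, 1.936, 0.001]
contact_force: [0.6, 0.1, -0.5]
grip_width: 0.169
gripper_force: 40.7
```

```bash
python3 -c "
from h import *
plan([.6339,.0800,.011],-.2423);print(arm.read_state()['contact_force'])"
```

```text
t 18.7 pos [0.6334 0.0799 0.0123] yaw -0.2429 zax [ 6.e-04 -0.e+00 -1.e+00] w 0.169 q6 0.19 | turn -0.0006 shift [0.0003 0.0005] dz 0.0013
[ 0.64869427  0.08496182 -0.46252408]
```

play_rows:
  steps: "0 0 0.001 0 0 0 0.05; 0 0 0 0 0 0 0.05"

```text
t: 18.9
position: [0.6334, 0.0798, 0.0122]
tcp_rot: [2.474, 1.936, 0.001]
contact_force: [-1.5, -1.0, 4.9]
grip_width: 0.173
gripper_force: 41.5
```

play_rows:
  steps: "0 0 0.001 0 0 0 0.05; 0 0 0 0 0 0 0.05"

```text
t: 19.1
position: [0.6334, 0.0799, 0.0122]
tcp_rot: [2.473, 1.936, 0.001]
contact_force: [-4.4, -0.2, 11.7]
grip_width: 0.17
gripper_force: 42.2
```

play_rows:
  steps: "0 0 -0.001 0 0 0 0.05; 0 0 0 0 0 0 0.15; 0 0 0 0 0 0 0.38; 0 0 0 0 0 0 0.38; 0 0 0 0 0 0 0.38"

```text
t: 19.6
position: [0.6329, 0.0798, 0.0107]
tcp_rot: [-2.474, -1.936, 0.0]
contact_force: [1.0, -0.2, 0.3]
grip_width: 0.385
gripper_force: 0.0
```

play_rows:
  steps: "0 0 -0.015 0 0 0 0.38; 0 0 -0.04 0 0 0 0.38; 0 0 -0.045 0 0 0 0.38; 0 0 -0.01 0 0 0.145 0.38; 0 0 0 0 0 0.145 0.38"

```text
t: 20.1
position: [0.6353, 0.0798, 0.1258]
tcp_rot: [2.729, 1.548, 0.01]
contact_force: [0.2, -0.9, -0.8]
grip_width: 0.383
gripper_force: 0.0
```

play_rows:
  steps: "0 0 0 0 0 0.145 0.42; 0 0 0 0 0 0.145 0.42; 0 0 0 0 0 0.145 0.42; 0 0 0 0 0 0.145 0.42; 0 0 0 0 0 0.145 0.42"

```text
t: 20.6
position: [0.6332, 0.0798, 0.1221]
tcp_rot: [3.105, 0.48, 0.001]
contact_force: [-0.4, 0.7, 0.0]
grip_width: 0.421
gripper_force: 0.0
```

play_rows:
  steps: "0 0 0 0 0 0.145 0.42; 0 0 0 0 0 0.039 0.42; -0.033 0.045 0 0 0 0 0.42; -0.033 0.045 0 0 0 0 0.42; -0.033 0.045 0 0 0 0 0.42"

```text
t: 21.1
position: [0.56, -0.0525, 0.1219]
tcp_rot: [3.134, 0.205, 0.002]
contact_force: [0.9, -0.6, -0.1]
grip_width: 0.421
gripper_force: 0.0
```

play_rows:
  steps: "-0.033 0.045 0 0 0 0 0.42; 0 0.022 0 0 0 0 0.42; 0 0 0 0 0 0 0.42; 0 0 0 0 0 0 0.42; 0 0 0 0 0 0 0.42"

```text
t: 21.6
position: [0.5395, -0.1162, 0.1213]
tcp_rot: [-3.135, -0.203, -0.0]
contact_force: [0.1, 0.7, -0.1]
grip_width: 0.421
gripper_force: 0.0
```

```bash
python3 -c "
from h import *
plan([.5286,-.1373,.008],.1297-np.pi/2)"
```

```text
t 21.6 pos [ 0.5395 -0.1162  0.1213] yaw -1.4412 zax [ 2.e-04  4.e-04 -1.e+00] w 0.421 q6 1.03 | turn -0.0001 shift [-0.0136  0.0196] dz 0.1133
```

play_rows:
  steps: "-0.0135 0.0195 0.02 0 0 0 0.42; 0 0 0.04 0 0 0 0.42; 0 0 0 0 0 0 0.42; 0 0 0 0 0 0 0.42"

```text
t: 22.0
position: [0.5282, -0.1368, 0.0608]
tcp_rot: [-3.133, -0.204, 0.003]
contact_force: [0.3, -0.8, 0.2]
grip_width: 0.422
gripper_force: 0.0
```

```bash
python3 -c "
from h import *
plan([.5286,-.1373,.008],.1297-np.pi/2)"
```

```text
t 22.0 pos [ 0.5282 -0.1368  0.0608] yaw -1.4405 zax [-0.0021  0.0013 -1.    ] w 0.422 q6 0.98 | turn 0.0006 shift [0.0004 0.0006] dz 0.0528
```

play_rows:
  steps: "0 0.0005 0.025 0 0 0 0.42; 0 0 0.018 0 0 0 0.42; 0 0 0.009 0 0 0 0.42; 0 0 0 0 0 0 0.42; 0 0 0 0 0 0 0.42"

```text
t: 22.5
position: [0.5295, -0.1388, 0.0102]
tcp_rot: [3.134, 0.203, 0.002]
contact_force: [-0.9, 0.4, -0.9]
grip_width: 0.42
gripper_force: 0.0
```

play_rows:
  steps: "0 0 0 0 0 0 0.05; 0 0 0 0 0 0 0.05; 0 0 0 0 0 0 0.05; 0 0 0 0 0 0 0.05"

```text
t: 22.9
position: [0.5295, -0.1391, 0.0104]
tcp_rot: [3.134, 0.202, 0.004]
contact_force: [0.6, 1.4, 6.1]
grip_width: 0.193
gripper_force: 39.8
```

play_rows:
  steps: "0 0 -0.015 0 0 0 0.05; 0 0 -0.035 0 0 0 0.05; 0 0 -0.045 0 0 0.124 0.05; 0 0 -0.02 0 0 0.124 0.05; 0 0 0 0 0 0.124 0.05"

```text
t: 23.4
position: [0.5309, -0.1399, 0.1284]
tcp_rot: [3.115, -0.389, 0.012]
contact_force: [0.6, 0.3, -0.9]
grip_width: 0.195
gripper_force: 39.3
```

play_rows:
  steps: "0 -0.045 0 0 0 0 0.05; 0 -0.045 0 0 0 0 0.05; 0 -0.045 0 0 0 0 0.05; 0 -0.045 0 0 0 0 0.05; 0 -0.045 0 0 0 0 0.05"

```text
t: 23.9
position: [0.5828, 0.0813, 0.1244]
tcp_rot: [3.118, -0.382, 0.001]
contact_force: [0.0, -0.1, -0.3]
grip_width: 0.201
gripper_force: 39.3
```

play_rows:
  steps: "0.005 -0.045 0 0 0 0 0.05; 0 -0.045 0 0 0 0 0.05; 0 -0.045 0 0 0 0 0.05; 0 0 0 0 0 0 0.05; 0 0 0 0 0 0 0.05"

```text
t: 24.4
position: [0.6196, 0.2105, 0.1237]
tcp_rot: [3.118, -0.377, -0.001]
contact_force: [0.7, -0.2, -1.9]
grip_width: 0.196
gripper_force: 39.4
```

```bash
python3 - <<'E'
from h import *
plan([.6211,.2166,.06],-.2423-np.pi/2)
im,d,K,P=cap('wrist');save('w5',im)
E
```

```text
t 24.4 pos [0.6196 0.2105 0.1237] yaw -1.8115 zax [-6.e-04 -5.e-04 -1.e+00] w 0.196 q6 1.97 | turn 0.0016 shift [-0.     -0.0063] dz 0.0637
```

View pics/w5.png

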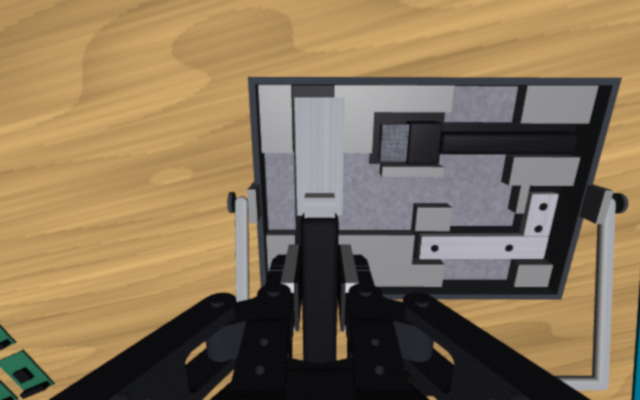

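All three are on track: the brush is in at (450,140), the bracket is in at (485,240), and the spatula is held over its compartment at (318,150).

play_rows:
  steps: "0 -0.0065 0.02 0 0 0 0.05; 0 0 0.035 0 0 0 0.05; 0 0 0.03 0 0 0 0.05; 0 0 0.01 0 0 0 0.05; 0 0 0 0 0 0 0.05"

```text
t: 24.95
position: [0.6204, 0.2141, 0.0275]
tcp_rot: [3.117, -0.384, -0.006]
contact_force: [0.1, 0.8, -0.4]
grip_width: 0.193
gripper_force: 39.4
```

play_rows:
  steps: "0 0 0 0 0 0 0.05; 0 0 0 0 0 0 0.05"

```text
t: 25.15
position: [0.6231, 0.2156, 0.0311]
tcp_rot: [-3.117, 0.382, -0.005]
contact_force: [-0.1, -0.2, -0.5]
grip_width: 0.193
gripper_force: 39.4
```

```bash
python3 -c "
from h import *
plan([.6211,.2166,.012],-.2423-np.pi/2);print(arm.read_state()['contact_force'])"
```

```text
t 25.15 pos [0.6231 0.2156 0.0311] yaw -1.8146 zax [ 3.5e-03  6.0e-04 -1.0e+00] w 0.193 q6 1.98 | turn -0.0015 shift [-0.0022 -0.0005] dz 0.0191
[-0.06373686 -0.20548602 -0.48161407]
```

play_rows:
  steps: "-0.001 0 0.008 0 0 0 0.05; 0 0 0.006 0 0 0 0.05; 0 0 0 0 0 0 0.05; 0 0 0 0 0 0 0.05"

```text
t: 25.55
position: [0.6203, 0.216, 0.0146]
tcp_rot: [3.118, -0.381, -0.001]
contact_force: [0.3, 0.1, -1.1]
grip_width: 0.193
gripper_force: 39.4
```

play_rows:
  steps: "0 0 0.001 0 0 0 0.05; 0 0 0 0 0 0 0.05"

```text
t: 25.75
position: [0.6207, 0.2161, 0.014]
tcp_rot: [-3.118, 0.381, -0.0]
contact_force: [0.7, -0.2, -1.3]
grip_width: 0.193
gripper_force: 39.4
```

play_rows:
  steps: "0 0 0.001 0 0 0 0.05; 0 0 0 0 0 0 0.05"

```text
t: 25.95
position: [0.6206, 0.216, 0.0129]
tcp_rot: [3.118, -0.381, -0.0]
contact_force: [-0.5, 0.3, -1.0]
grip_width: 0.192
gripper_force: 39.4
```

play_rows:
  steps: "0 0 0.001 0 0 0 0.05; 0 0 0 0 0 0 0.05"

```text
t: 26.15
position: [0.6208, 0.2161, 0.0125]
tcp_rot: [-3.118, 0.381, -0.001]
contact_force: [-1.2, -0.6, 3.3]
grip_width: 0.191
gripper_force: 39.8
```

play_rows:
  steps: "0 0 0.001 0 0 0 0.05; 0 0 0 0 0 0 0.05"

```text
t: 26.35
position: [0.6208, 0.216, 0.0125]
tcp_rot: [-3.118, 0.381, -0.001]
contact_force: [-4.2, -0.7, 9.4]
grip_width: 0.196
gripper_force: 40.5
```

play_rows:
  steps: "0 0 -0.001 0 0 0 0.05; 0 0 0 0 0 0 0.15; 0 0 0 0 0 0 0.38; 0 0 0 0 0 0 0.38; 0 0 0 0 0 0 0.38"

```text
t: 26.85
position: [0.6205, 0.216, 0.0116]
tcp_rot: [3.118, -0.381, -0.001]
contact_force: [-0.4, 0.4, -0.3]
grip_width: 0.374
gripper_force: 0.0
```

play_rows:
  steps: "0 0 -0.015 0 0 0 0.38; 0 0 -0.04 0 0 0 0.38; 0 0 -0.045 0 0 0 0.38; 0 0 -0.04 0 0 -0.1 0.38; 0 0 -0.02 0 0 -0.147 0.5"

```text
t: 27.35
position: [0.6226, 0.2164, 0.178]
tcp_rot: [-3.14, -0.013, -0.012]
contact_force: [-0.1, 0.3, 1.0]
grip_width: 0.495
gripper_force: 0.0
```

play_rows:
  steps: "0 0 0 0 0 -0.147 0.5; 0 0 0 0 0 -0.147 0.5; 0 0 0 0 0 -0.147 0.5; 0 0 0 0 0 -0.147 0.5; 0 0 0 0 0 -0.147 0.5"

```text
t: 27.85
position: [0.6207, 0.2161, 0.1732]
tcp_rot: [2.926, 1.143, 0.002]
contact_force: [-0.3, 0.1, -0.2]
grip_width: 0.498
gripper_force: 0.0
```

play_rows:
  steps: "0 0 0 0 0 -0.147 0.5; 0 0 0 0 0 -0.147 0.5; 0 0 0 0 0 -0.147 0.5; 0 0 0 0 0 -0.147 0.5; -0.021 -0.035 0 0 0 0 0.5"

```text
t: 28.35
position: [0.5848, 0.2044, 0.1721]
tcp_rot: [2.47, 1.938, 0.005]
contact_force: [-0.6, -0.0, 0.1]
grip_width: 0.501
gripper_force: 0.0
```

play_rows:
  steps: "-0.021 -0.035 0 0 0 0 0.5; -0.021 -0.035 0 0 0 0 0.5; -0.022 -0.035 0 0 0 0 0.5; 0 0 0 0 0 0 0.5; 0 0 0 0 0 0 0.5"

```text
t: 28.85
position: [0.4642, 0.1673, 0.1734]
tcp_rot: [2.474, 1.934, 0.003]
contact_force: [0.3, -0.3, 1.8]
grip_width: 0.5
gripper_force: 0.0
```

```bash
python3 - <<'E'
from h import *
plan([.4647,.1672,.017],-.2423)
im,d,K,P=cap('wrist')
for q in spotter.spot_point('wrist','handle_grip')[:2]: print(q['conf'],q['point'],onplane(q['point'],.036,K,P))
g=np.array([.4647,.1672,.036]); u=np.array([.2399,.9708,0]); v=np.array([.9708,-.2399,0])
o=im.copy()
for a in (-.055,.055):
    for b in (-.009,.009): cv2.circle(o,tuple(int(round(x)) for x in proj(g+a*u+b*v,K,P)[0]),2,(255,0,0),-1)
save('w6',o)
E
```

```text
t 28.85 pos [0.4642 0.1673 0.1734] yaw -0.2442 zax [ 2.4e-03  3.0e-04 -1.0e+00] w 0.5 q6 0.36 | turn -0.0019 shift [0.     0.0005] dz 0.1564
0.82 [326.0, 200.4] [[0.4658642  0.15418581 0.036     ]]
0.25 [457.0, 179.7] [[0.58554868 0.14449182 0.036     ]]
```

View pics/w6.png

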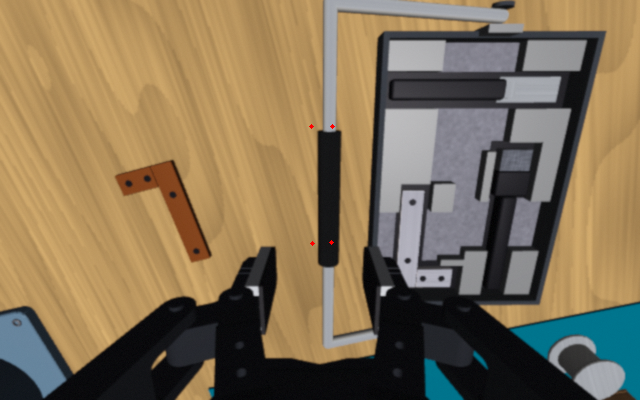

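Wrist view: brush, spatula and bracket all lie in their compartments. The sleeve spans rows 131–266 at column 329, longer than predicted, so the bar stands higher than 36 mm. I measure it with depth.

```bash
python3 - <<'E'
from h import *
np.set_printoptions(precision=4,suppress=True)
plan([.4647,.1672,.017],-.2423)
im,d,K,P=cap('wrist'); d=np.array(d)
t=np.array([.6006,.1336]);c,s=np.cos(-.2423),np.sin(-.2423)
for r in (140,170,200,230,255):
  for col in (324,329,334):
    w=world((col,r),d[r,col],K,P)[0]; a=w[:2]-t; print(r,col,w,'tray',a@[c,s],a@[-s,c])
# arms of handle: sample
for uv in [(330,30),(331,80),(328,300),(328,340),(400,9),(450,12),(490,15)]:
    w=world(uv,d[uv[1],uv[0]],K,P)[0]; a=w[:2]-t; print(uv,w,'tray',a@[c,s],a@[-s,c])
E
```

```text
t 28.95 pos [0.4659 0.1676 0.1732] yaw -0.2442 zax [ 0.0031  0.0004 -1.    ] w 0.498 q6 0.36 | turn -0.0019 shift [-0.0006 -0.001 ] dz 0.1562
140 324 [0.4796 0.2143 0.0818] tray -0.13683839320863891 0.04932341940395738
140 329 [0.4831 0.2134 0.0816] tray -0.1331949784380324 0.04929136179741343
140 334 [0.4867 0.2123 0.0798] tray -0.12947006025663263 0.04906235954870511
170 324 [0.4743 0.1928 0.0824] tray -0.13680528946506723 0.02721700777569513
170 329 [0.4779 0.1917 0.0815] tray -0.13304031268318953 0.02699411523759116
170 334 [0.4816 0.1904 0.0799] tray -0.1292116433065079 0.02662508999288095
200 324 [0.4686 0.1696 0.0812] tray -0.13673583509193427 0.0032835051916489948
200 329 [0.4724 0.169  0.0821] tray -0.1329011001886764 0.0035694775856211104
200 334 [0.4761 0.1674 0.0801] tray -0.12895095830251666 0.0029264847478534424
230 324 [0.4628 0.1458 0.0826] tray -0.13671148498836125 -0.021200213504294175
230 329 [0.4666 0.1445 0.0817] tray -0.1327200022895137 -0.02159312404111039
230 334 [0.4703 0.1427 0.08  ] tray -0.12865119111671722 -0.02237536562709354
255 324 [0.4574 0.1239 0.0816] tray -0.136648530275951 -0.04376201074041692
255 329 [0.4615 0.1232 0.0822] tray -0.13258649838595815 -0.043449243997713397
255 334 [0.4652 0.1204 0.0787] tray -0.12832872148532737 -0.04529142516621283
(330, 30) [0.5008 0.2837 0.0784] tray -0.13291714420532963 0.12174761300808755
(331, 80) [0.4942 0.2531 0.0776] tray -0.1319436779422942 0.09045125251371729
(328, 300) [0.4501 0.079  0.0782] tray -0.13301918904446597 -0.08908987930033974
(328, 340) [0.44   0.037  0.0773] tray -0.13274349835119714 -0.13234743999852636
(400, 9) [0.5521 0.287  0.0648] tray -0.08392279550325075 0.13723121970284724
(450, 12) [0.5899 0.2781 0.0543] tray -0.04508147239595626 0.1376948775608541
(490, 15) [0.6232 0.2701 0.0441] tray -0.010837982576739078 0.13792743190005965
```

```bash
python3 - <<'E'
from h import *
plan([.4700,.1659,.054],-.2423)
th=np.r_[np.linspace(.27,1.85,14),1.87]
x=-.14*np.cos(th);z=.14*np.sin(th)
for a,dy,dz in zip(th[1:],np.diff(x),-np.diff(z)): print(round(a,3),round(dy,4),round(dz,4))
E
```

```text
t 29.0 pos [0.4659 0.1676 0.1728] yaw -0.2441 zax [ 2.3e-03  3.0e-04 -1.0e+00] w 0.503 q6 0.36 | turn -0.0018 shift [-0.0007  0.0044] dz 0.1188
0.392 0.0055 -0.0161
0.513 0.0074 -0.0153
0.635 0.0092 -0.0143
0.756 0.0109 -0.0131
0.878 0.0124 -0.0116
0.999 0.0137 -0.0101
1.121 0.0148 -0.0083
1.242 0.0157 -0.0065
1.364 0.0164 -0.0045
1.485 0.0168 -0.0025
1.607 0.017 -0.0004
1.728 0.0169 0.0016
1.85 0.0166 0.0037
1.87 0.0027 0.0008
```

play_rows:
  steps: "-0.001 0.0045 0.04 0 0 0 0.5; 0 0 0.045 0 0 0 0.5; 0 0 0.025 0 0 0 0.5; 0 0 0.0095 0 0 0 0.5; 0 0 0 0 0 0 0.5"
  squeeze: 25

```text
t: 29.5
position: [0.4684, 0.1653, 0.0513]
tcp_rot: [-2.474, -1.934, 0.003]
contact_force: [-0.4, 0.8, 0.2]
grip_width: 0.508
gripper_force: 0.0
```

play_rows:
  steps: "0 0 0 0 0 0 0.1; 0 0 0 0 0 0 0.1; 0 0 0 0 0 0 0.1; 0 0 0 0 0 0 0.1"

```text
t: 29.9
position: [0.4715, 0.1652, 0.0543]
tcp_rot: [2.472, 1.932, 0.008]
contact_force: [5.1, -0.8, -4.1]
grip_width: 0.196
gripper_force: 25.5
```

play_rows:
  steps: "0 0.0055 -0.016 0 0 0 0.1; 0 0.0075 -0.0155 0 0 0 0.1; 0 0.009 -0.014 0 0 0 0.1; 0 0.011 -0.013 0 0 0 0.1; 0 0 0 0 0 0 0.1"

```text
t: 30.4
position: [0.5008, 0.1579, 0.1136]
tcp_rot: [-2.475, -1.934, -0.003]
contact_force: [-5.6, 2.4, 3.5]
grip_width: 0.199
gripper_force: 25.3
```

play_rows:
  steps: "0 0 0 0 0 0 0.1"

```text
t: 30.5
position: [0.5, 0.1581, 0.1126]
tcp_rot: [-2.475, -1.934, -0.002]
contact_force: [-4.1, 3.5, 4.3]
grip_width: 0.201
gripper_force: 25.4
```

```bash
python3 - <<'E'
from h import *
s=arm.read_state();a=s['position'][:2]-[.6006,.1336];c,sn=np.cos(-.2423),np.sin(-.2423);
print(a@[c,sn],a@[-sn,c],s['position'][2]+.019,'exp',-.14*np.cos(.756),.036+.14*np.sin(.756),s['contact_force'],s['ft_torque'],s['tcp_rot'])
E
```

```text
-0.10351077594355187 -0.00035635297066109067 0.1316424150556568 exp -0.10186202466895049 0.13204232364089347 [-4.0964953   3.48125011  4.32801526] [ 0.4341997   0.65233344 -0.03112444] [-2.47488768e+00 -1.93392449e+00 -2.04644714e-03]
```

Right on the arc, with low forces. Continuing.

play_rows:
  steps: "0 0.0125 -0.0115 0 0 0 0.1; 0 0.0135 -0.01 0 0 0 0.1; 0 0.015 -0.0085 0 0 0 0.1; 0 0.0155 -0.0065 0 0 0 0.1; 0 0.0165 -0.0045 0 0 0 0.1"

```text
t: 31.0
position: [0.5702, 0.1407, 0.155]
tcp_rot: [-2.474, -1.935, -0.001]
contact_force: [-6.0, 2.5, 5.5]
grip_width: 0.198
gripper_force: 27.5
```

play_rows:
  steps: "0 0.017 -0.0025 0 0 0 0.1; 0 0.017 -0.0005 0 0 0 0.1; 0 0.017 0.0015 0 0 0 0.1; 0 0 0 0 0 0 0.1; 0 0 0 0 0 0 0.1"

```text
t: 31.5
position: [0.622, 0.1278, 0.1551]
tcp_rot: [2.473, 1.933, 0.006]
contact_force: [2.0, 2.2, 4.2]
grip_width: 0.196
gripper_force: 28.7
```

```bash
python3 - <<'E'
from h import *
s=arm.read_state();a=s['position'][:2]-[.6006,.1336];c,sn=np.cos(-.2423),np.sin(-.2423);
print(a@[c,sn],a@[-sn,c],s['position'][2]+.019,'exp',-.14*np.cos(1.728),.036+.14*np.sin(1.728),'end',-.14*np.cos(1.85),.036+.14*np.sin(1.85),s['contact_force'],s['ft_torque'],s['tcp_rot'])
E
```

```text
0.022153704891980326 -0.0005469209356915102 0.17409387719090097 exp 0.021917976810432116 0.1742736500297051 end 0.038582634555431816 0.170578528416542 [2.02022969 2.15924831 4.22189046] [ 0.30494541 -0.32100105  0.01839629] [2.47345005 1.93319157 0.00584798]
```

play_rows:
  steps: "0 0.009 0.002 0 0 0 0.1; 0 0.0075 0.0015 0 0 0 0.1; 0 0 0 0 0 0 0.1; 0 0 0 0 0 0 0.1"

```text
t: 31.9
position: [0.637, 0.124, 0.151]
tcp_rot: [2.474, 1.934, 0.003]
contact_force: [2.5, 3.0, 5.2]
grip_width: 0.195
gripper_force: 29.2
```

play_rows:
  steps: "0 0.002 0.0005 0 0 0 0.1; 0 0 0 0 0 0 0.1; 0 0 0 0 0 0 0.1"

```text
t: 32.2
position: [0.6384, 0.1236, 0.1506]
tcp_rot: [2.475, 1.935, 0.002]
contact_force: [-0.1, 3.5, 6.4]
grip_width: 0.196
gripper_force: 29.4
```

play_rows:
  steps: "0 0.002 0.0005 0 0 0 0.1; 0 0 0 0 0 0 0.1; 0 0 0 0 0 0 0.1"

```text
t: 32.5
position: [0.6397, 0.1233, 0.15]
tcp_rot: [-2.474, -1.935, -0.0]
contact_force: [-1.7, 4.6, 7.2]
grip_width: 0.195
gripper_force: 29.6
```

play_rows:
  steps: "0 0.002 0.0005 0 0 0 0.1; 0 0 0 0 0 0 0.1; 0 0 0 0 0 0 0.1"

```text
t: 32.8
position: [0.6397, 0.1233, 0.15]
tcp_rot: [-2.472, -1.934, 0.004]
contact_force: [-8.6, 5.2, 13.4]
grip_width: 0.201
gripper_force: 30.1
```

play_rows:
  steps: "0 0.002 0.0005 0 0 0 0.1; 0 0 0 0 0 0 0.1; 0 0 0 0 0 0 0.1"

```text
t: 33.1
position: [0.6398, 0.1233, 0.15]
tcp_rot: [-2.469, -1.933, 0.007]
contact_force: [-15.5, 4.9, 19.3]
grip_width: 0.202
gripper_force: 30.7
```

play_rows:
  steps: "0 0.002 0.0005 0 0 0 0.1; 0 0 0 0 0 0 0.1; 0 0 0 0 0 0 0.1"

```text
t: 33.4
position: [0.6398, 0.1233, 0.1499]
tcp_rot: [-2.467, -1.932, 0.012]
contact_force: [-22.3, 6.7, 24.9]
grip_width: 0.199
gripper_force: 31.4
```

play_rows:
  steps: "0 -0.002 -0.001 0 0 0 0.1; 0 -0.002 -0.0005 0 0 0 0.1; 0 0 0 0 0 0 0.25; 0 0 0 0 0 0 0.45; 0 0 0 0 0 0 0.45"

```text
t: 33.9
position: [0.6423, 0.1214, 0.1484]
tcp_rot: [-2.475, -1.934, 0.002]
contact_force: [0.0, 0.1, 0.3]
grip_width: 0.451
gripper_force: 0.0
```

play_rows:
  steps: "0 -0.001 0 0 0 0 0.45; 0 0 -0.015 0 0 0 0.45; 0 0 -0.03 0 0 0 0.45; 0 0 -0.04 0 0 0 0.45; 0 0 -0.04 0 0 0 0.45"

```text
t: 34.4
position: [0.6412, 0.1219, 0.2744]
tcp_rot: [-2.475, -1.934, 0.003]
contact_force: [1.0, 0.1, -0.0]
grip_width: 0.45
gripper_force: 0.0
```

play_rows:
  steps: "-0.04 0 -0.02 0 0 0 0.45; -0.04 0 0 0 0 0 0.45; -0.04 0 0 0 0 0 0.45; 0 0 0 0 0 0 0.45; 0 0 0 0 0 0 0.45"

```text
t: 34.9
position: [0.6125, 0.0047, 0.2938]
tcp_rot: [-2.477, -1.931, -0.0]
contact_force: [0.5, 0.7, -0.4]
grip_width: 0.452
gripper_force: 0.0
```

```bash
python3 - <<'E'
from h import *
np.set_printoptions(precision=4,suppress=True)
s=arm.read_state();print(s['position'],s['contact_force'],s['t'])
t=np.array([.6006,.1336]);c,sn=np.cos(-.2423),np.sin(-.2423)
for cam in ('wrist','scene','side'):
    im,d,K,P=cap(cam);d=np.array(d)
    # expected bar at stop, dark sleeve: depth-derived points near z>.15 above the tray
    g=np.argwhere((d>.05)); w=world(g[:,::-1],d[g[:,0],g[:,1]],K,P); a=w[:,:2]-t; X=np.c_[a@[c,sn],a@[-sn,c],w[:,2]]
    m=(np.abs(X[:,1])<.05)&(X[:,0]>-.15)&(X[:,0]<.1)&(X[:,2]>.14)&(X[:,2]<.2); print(cam,m.sum(),np.median(X[m],0) if m.any() else '', 'topz',np.percentile(X[m,2],95) if m.any() else '')
    if cam=='scene': sc=im
    if cam=='wrist': wr=im
save('end',np.vstack([cv2.resize(sc[200:380,240:520],(640,411))[:, :],cv2.resize(wr,(300,188))[:, :].repeat(1,0) if 0 else np.zeros((1,640,3),np.uint8)]))
E
```

```text
[0.6125 0.0047 0.2938] [ 0.4705  0.6844 -0.4431] 34.9
wrist 2484 [ 0.039  -0.0109  0.1779] topz 0.17991359804417834
scene 352 [0.0457 0.0012 0.1771] topz 0.18052276071503148
side 439 [0.0344 0.0025 0.1766] topz 0.1797770815195621
```

View pics/end.png

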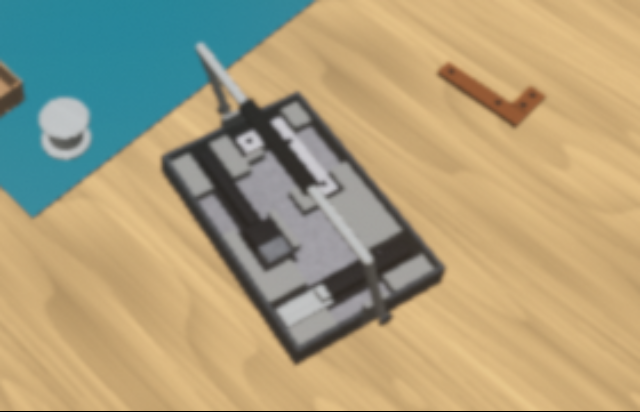

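The final picture shows brush, spatula and bracket in their compartments. The handle bar's measured position (39 mm past the hinge line, 171 mm axis height) matches the end stop, and the gripper is clear.

```bash
python3 -c "
from workcell import job
print(job.close_job())"
```

```text
the job is handed in; nothing more can be done
None
```

The job is handed in: brush, spatula and bracket lie in their compartments, the handle is at its end stop and released, and I did not touch the spool, carton or tin lid. It took about 35 s of the 72 s allowed; the judge's result was not shown.

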